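# Swap which mounting plate sticks out of the bench ledge

## Robot

A 6-joint arm with a two-finger parallel gripper is mounted at the origin on a cart in front of the work surface, level with it; the furniture and walls round the work are solid. World frame = base frame: x ahead of the robot, y to its left, z up, the work surface at z = 0. Lengths are in m, angles in rad, forces in N, time in s.
With the tool pointing down it reaches from about 0.35 to 0.85 m from the base axis. Payload 8.1 kg.
Tool frame: the origin (TCP) lies between the finger pads; the fingertips stand 11 mm ahead of it and the grasp point (between the pads) lies 8 mm behind it (robot.tips_ahead is the distance from the TCP to the fingertips, in m); z points along the fingers, y is the line along which they close (so a half turn about z gives the same grasp; the last joint's range is limited). The gripper opens to 93 mm and grips with 3 to 60 N. Pads are 15 mm wide; open, the fingers measure 128 mm over their backs; the gripper's body (75 mm by 188 mm) begins 65 mm behind the grasp point.
Start: joints at [1.178, 0.13, 1.488, -0, 1.523, -0.085], TCP at [0.182, 0.572, 0.23] pointing down, gripper open.
Joint ranges: [-2.96, 2.96], [-0.89, 2.26], [0.02, 2.5], [-1.34, 4.48], [0, 2.73], [-2.66, 2.66]. Speed limits (rad/s): [2.39, 2.39, 2.79, 3.14, 3.14, 3.14].

## Interface

Orientations are given as a rotation vector (axis times angle).
In Python, from plant import robot gives the robot as it stands. The module is installed in compiled form; this text tells all that it offers.
- The arm moves only by the tool move_arm, never from a script. Its argument "deltas" is one flat list of numbers, 7 for each row, row after row: the shift along the tool's x, y, z in m, then the turn, a rotation vector about the tool's x, y, z in rad, then the opening, from 0 (shut) to 1 (fully open). A call has 1 to 12 rows; each row is the pose to reach, as a shift and turn from the pose commanded when the call began, along the tool's axes at that moment; what a row does not reach only later rows make up. A row lasts 1/8 s, in which the tool goes at most 62.5 mm and 10.7 degrees, less where a joint would pass 70% of its speed; a pose out of reach is approached as far as the arm can. A call with a gripper value outside its range is refused whole. The fingers move at their own pace and stop on an object; "squeeze" is the grip in N (left out, the last holds). Time passes only in rows, so rows that repeat a pose let the fingers close. It gives the time, the measured TCP pose, the force, the opening and the grip force at its end, in the units of the state.
- robot.read_state(): the state, without advancing time (a new reading comes with each control period).
- robot.read_camera(name): name is "side" or "top" or "wrist"; returns (picture, depth): 480x640x3 uint8, red, green, blue; 480x640 float32, m along the optical axis (not along the pixel's ray), 0 where there is no reading.
- robot.camera_model(name): a dict with "K" (3x3 intrinsics, pixels), "R" (3x3) and "t" (3): a world point X has camera coordinates R X + t; the wrist camera has in their place "tool_from_camera" (4x4, takes a point from camera to tool coordinates, whose origin is the TCP and whose axes are the flange's). Camera axes: x right, y down, z forward; pixel columns grow to the right and rows downward; lengths in m; the calibration is good to about 2 mm. A picture is of the moment at which its call begins: read the wrist's pose just before it. camera_model takes no time and is no camera call.
- robot.close_job(): hands the job in; it is judged then, once.
Trained networks look in the newest picture that a camera, given by its name, has taken for a name from the list of things; names that differ only in an ending like _2 or _b are one class to them, and where a whole thing is asked for, a point or a joint stands for the part that bears it (a point fixed in the world has none). Each returns a list of dicts, best first, with "confidence" (0 to 1); they miss things now and then, are a little off and sometimes report something else, mostly with a low value. They report only what shows in the picture. A call takes as long as a camera call. They do not tell look-alikes from the thing itself.
- robot.recognise(camera, label): "uv" ([column, row] in pixels, amid what is visible of it).
The state is a dict: "t": time; "q": joint angles; "dq": joint speeds; "joint_torque": joint torques, N m; "tool_pos": TCP position; "orientation": TCP orientation; "force": force on the tool from outside, world axes, zero at the start; "wrist_torque": the same for the moment, N m; "opening": finger opening in m; "gripper_force": force on a finger pad.
Only numpy, scipy, OpenCV 4.12 (cv2) and the standard library are available. Lean on these libraries where they do the work, as an engineer would, in place of code of your own. Each camera call takes 0.05 s, during which the arm holds its last target. There are 200 camera calls.

## Task

Two flat aluminium plates lie in the tracks of the low green ledge, and one of them sticks out past its yellow end. With the fingertips, push that plate back along its track until none of it overhangs, then push the other plate along its track until its whole coloured band is out past the yellow end, with less than about a finger's width of bare metal showing beyond the ledge behind the band. Only push: do not lift or tip the plates, and leave the other things on the bench where they are.

Things in the scene. Friction and masses are not known exactly. Their poses are not given: they have to be found in the camera images.
- ledge: low green bench step, fixed, 150 mm wide (x) x 240 mm long (y), its flat deck 42 mm above the bench; origin at the centre of its underside (bench height), z up. Its +y end (y = +120 mm) has a yellow strip on its face and along the edge of the deck: the end where plates stick out. Two straight tracks, open at both ends, run along y, centred at x = -33 mm and x = +33 mm, each 63 mm wide between aluminium ribs 3 mm high and 3.5 mm wide. The ledge stands turned by up to 0.3 rad.
- plate_blue: flat bare-aluminium plate with one end banded in blue, 60 mm wide (x) x 120 mm long (y) x 8 mm thick, about 0.1 to 0.2 kg, loose, lying flat in one of the two tracks; origin at the centre of its underside, +y towards the blue-banded end. The band covers the last 25 mm before that end (top, sides and end face). Its long axis runs along the track and the banded end faces the yellow end of the ledge. Which track it is in varies.
- plate_orange: flat bare-aluminium plate with one end banded in orange, 60 mm wide (x) x 120 mm long (y) x 8 mm thick, about 0.1 to 0.2 kg, loose, lying flat in one of the two tracks; origin at the centre of its underside, +y towards the orange-banded end. The band covers the last 25 mm before that end (top, sides and end face). Its long axis runs along the track and the banded end faces the yellow end of the ledge. Which track it is in varies.
- blue_end (a point): middle of the blue-banded end face of that plate, at half its thickness (60 mm along the plate's +y from its origin, 4 mm up). In the ledge's frame its y minus 120 mm is the overhang: at the start 30 to 42 mm for the plate that sticks out, -20 to -70 mm for the other.
- orange_end (a point): middle of the orange-banded end face of that plate, at half its thickness (60 mm along the plate's +y from its origin, 4 mm up). In the ledge's frame its y minus 120 mm is the overhang: at the start 30 to 42 mm for the plate that sticks out, -20 to -70 mm for the other.
- petri_1: clear covered dish, 62 mm across, 16 mm high, lying on the bench behind the ledge; loose bystander, to be left alone; origin at the centre of its underside
- vial_a: small vial with purple cap, 26 mm across, 55 mm high, standing behind the ledge; loose bystander, to be left alone; origin at the centre of its underside
- oring_box: small dark red carton, 50 x 60 x 42 mm, behind the ledge; loose bystander, to be left alone; origin at the centre of its underside
- hex_driver: red-handled hex driver, 23 x 161 x 21 mm, lying on the bench on the robot's side of the ledge; loose bystander, to be left alone; origin at the centre of its underside
- forceps_a: steel forceps, 15 x 129 x 9 mm, lying flat on the bench off the ledge's other end (not the yellow one); loose bystander, to be left alone; origin at the centre of its underside
Mind the look-alikes: they are no part of the job. Leave any turquoise look-alike of the plate_blue alone. Leave any purple look-alike of the plate_orange alone.

How it is judged:
By the outcome, as a careful person would: the job done as asked, in the order asked, and still so for the second after the job is handed in, with the robot touching nothing.
It also fails if it takes over 51 s, if anything falls off the work surface, if the arm or the gripper's body presses on something with over 40 N, if the wrist force passes 120 N, or if a joint passes its speed limit or range.

## Working session

There is one attempt and no reset: what is moved stays moved. The work goes in short steps, Python scripts to look and compute and a tool call to move; the robot and the scene stay as the last step left them, time stands still between calls to the robot, and variables do not carry over. Pictures are saved under pics/ and viewed, at most 10 in all, crops included, and the job is handed in when it is done.

Besides the shell and the picture viewer there is one more tool, called after "Call:" in YAML: its name, and indented under it one key for each argument. move_arm: Moves the arm, as the interface text tells. Its arguments: {"type":"object","properties":{"deltas":{"type":"array","items":{"type":"number"}},"squeeze":{"type":"number"}},"required":["deltas"]}

```bash
mkdir -p pics
python3 - <<'E'
from plant import robot
import cv2,numpy as np
for n in ("top","side"):
    p,d=robot.read_camera(n); cv2.imwrite(f"pics/{n}0.png",p[:,:,::-1]); np.savez(f"{n}0.npz",p=p,d=d)
    m=robot.camera_model(n); K,R,t=map(np.array,(m["K"],m["R"],m["t"]))
    print(n,K.round(1).tolist(),R.round(3).tolist(),t.round(3))
    for l in ("ledge","plate_blue","plate_orange","blue_end","orange_end","hex_driver","forceps_a","petri_1","vial_a","oring_box"):
        for r in robot.recognise(n,l)[:2]:
            u,v=r["uv"]; z=d[int(v),int(u)]
            print(l,round(r["confidence"],2),np.round(r["uv"]),(R.T@(np.linalg.inv(K)@[u,v,1]*z-t)).round(3))
s=robot.read_state();print(s["t"],s["tool_pos"],s["orientation"],s["force"],s["opening"],robot.tips_ahead)
E
```

```text
top [[452.5, 0.0, 316.6], [0.0, 452.5, 242.0], [0.0, 0.0, 1.0]] [[0.028, -1.0, 0.01], [-0.998, -0.028, -0.063], [0.063, -0.008, -0.998]] [-0.017  0.571  1.08 ]
ledge 0.81 [378. 266.] [ 0.518 -0.147  0.049]
plate_blue 0.72 [323. 278.] [ 0.486 -0.018  0.051]
plate_blue 0.68 [211. 308.] [0.405 0.249 0.012]
plate_orange 0.76 [350. 250.] [ 0.553 -0.08   0.049]
plate_orange 0.58 [207. 204.] [0.658 0.27  0.009]
blue_end 0.89 [207. 310.] [0.401 0.26  0.01 ]
blue_end 0.72 [321. 281.] [ 0.478 -0.014  0.052]
orange_end 0.85 [207. 206.] [0.653 0.271 0.006]
orange_end 0.79 [356. 250.] [ 0.554 -0.093  0.053]
hex_driver 0.79 [353. 310.] [ 0.409 -0.094  0.015]
hex_driver 0.32 [321. 281.] [ 0.479 -0.014  0.05 ]
forceps_a 0.55 [445. 279.] [ 0.49  -0.319  0.003]
forceps_a 0.28 [415. 211.] [ 0.652 -0.234  0.045]
petri_1 0.89 [382. 207.] [ 0.662 -0.158  0.017]
vial_a 0.47 [346. 207.] [ 0.654 -0.068  0.054]
vial_a 0.17 [417. 210.] [ 0.654 -0.238  0.041]
oring_box 0.56 [413. 210.] [ 0.654 -0.227  0.045]
side [[610.2, 0.0, 318.7], [0.0, 610.2, 239.3], [0.0, 0.0, 1.0]] [[0.923, -0.385, -0.016], [-0.243, -0.5
[... 344 characters left out ...]
.229 0.01 ]
blue_end 0.81 [285. 268.] [ 0.478 -0.034  0.048]
orange_end 0.7 [313. 191.] [0.653 0.257 0.006]
orange_end 0.62 [333. 280.] [ 0.547 -0.103  0.048]
hex_driver 0.74 [258. 315.] [ 0.397 -0.108  0.021]
forceps_a 0.71 [357. 389.] [ 0.496 -0.313 -0.001]
forceps_a 0.3 [261. 314.] [ 0.403 -0.105  0.017]
petri_1 0.85 [403. 292.] [ 0.668 -0.154  0.016]
petri_1 0.62 [380. 268.] [ 0.655 -0.086  0.029]
vial_a 0.57 [380. 265.] [ 0.654 -0.086  0.036]
oring_box 0.93 [422. 322.] [ 0.646 -0.257  0.04 ]
oring_box 0.6 [322. 309.] [ 0.502 -0.158  0.04 ]
1.1 [0.1817553  0.57181649 0.22964617] [4.81560021e-01 3.10446376e+00 7.18382835e-06] [-0.58586153  0.6815975  -0.13537526] 0.09288766289042687 0.011
```

View pics/top0.png

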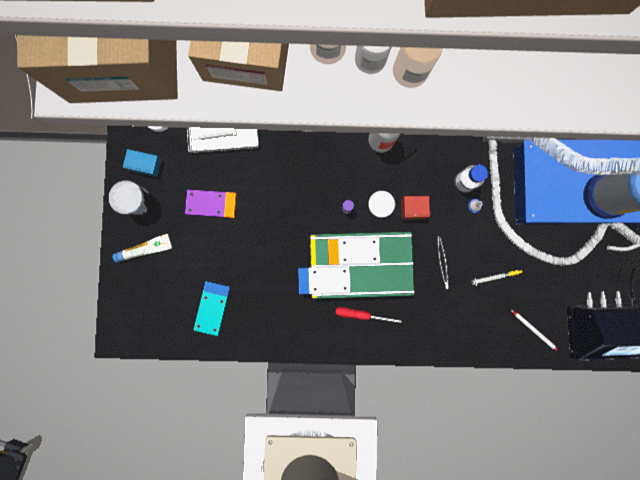

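View pics/side0.png

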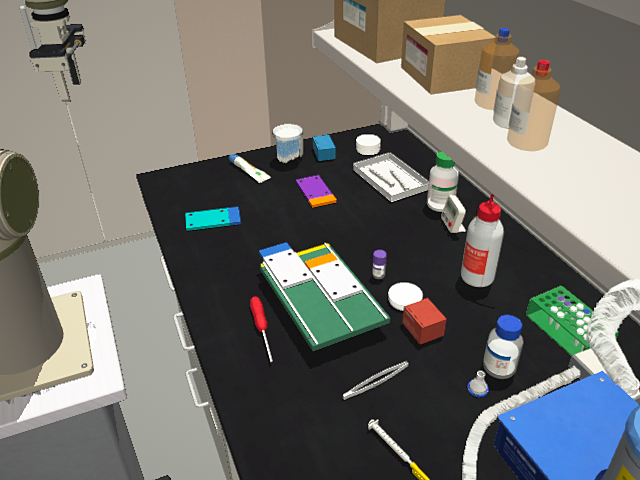

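The blue plate sticks out in the near track: its band is at about (304,280) in the top view, left of the yellow edge at x≈313. The orange plate is in the far track, band at about (333,250). The turquoise and purple look-alikes lie on the bench at left. I'll measure the ledge and plates.

```bash
cat > h.py <<'E'
import numpy as np,cv2
from scipy.spatial.transform import Rotation as Ro
from plant import robot
def cam(n):
    m=robot.camera_model(n); K=np.array(m["K"])
    if "R" in m: R,t=np.array(m["R"]),np.array(m["t"]); return K,R.T,-R.T@t
    s=robot.read_state(); T=np.eye(4);T[:3,:3]=Ro.from_rotvec(s["orientation"]).as_matrix();T[:3,3]=s["tool_pos"]
    T=T@np.array(m["tool_from_camera"]); return K,T[:3,:3],T[:3,3]
def plane(c,uv,z):
    K,R,o=c; uv=np.atleast_2d(uv); r=np.c_[uv,np.ones(len(uv))]@np.linalg.inv(K).T@R.T
    return o+r*((z-o[2])/r[:,2])[:,None]
def masks(p):
    h=cv2.cvtColor(p,cv2.COLOR_RGB2HSV).astype(int);H,S,V=h[...,0],h[...,1],h[...,2]
    f=lambda a,b,s=120,v=80:(H>=a)&(H<=b)&(S>s)&(V>v)
    return dict(green=f(60,85,80,50),yellow=f(24,33,120,120),orange=f(10,20,150,120),blue=f(100,118),white=(S<40)&(V>150))
def rect(c,m,z,lo=(.38,-.32),hi=(.64,.06)):
    v,u=np.nonzero(m); P=plane(c,np.c_[u,v],z)[:,:2]; P=P[((P>lo)&(P<hi)).all(1)]
    return P
E
python3 - <<'E'
from h import *
for n in("top","side"):
    z=np.load(n+"0.npz"); c=cam(n); M=masks(z["p"])
    for k,h in dict(green=.042,yellow=.042,orange=.05,blue=.05).items():
        P=rect(c,M[k],h)
        (x,y),s,a=cv2.minAreaRect((P*1000).astype(np.float32)); print(n,k,len(P),round(x),round(y),np.round(s),round(a,1), P.mean(0).round(3))
    P=np.vstack([rect(c,M[k],.045) for k in("green","yellow","white","orange")])
    print("all",cv2.minAreaRect((P*1000).astype(np.float32)))
s=robot.read_state();print(Ro.from_rotvec(s["orientation"]).as_matrix().round(3).tolist());print(np.round(robot.camera_model("wrist")["tool_from_camera"],3).tolist())
E
```

```text
top green 3117 520 -115 [152. 230.] 3.4 [ 0.517 -0.145]
top yellow 140 513 6 [147.  11.] 3.9 [0.541 0.008]
top orange 52 549 -39 [59. 23.] 4.4 [ 0.552 -0.037]
top blue 288 479 29 [63. 23.] 1.7 [0.478 0.029]
all ((513.5015869140625, -147.78150939941406), (326.61944580078125, 251.2614288330078), 89.85651397705078)
side green 4470 518 -119 [155. 244.] 3.3 [ 0.51  -0.163]
side yellow 101 514 -8 [148.  32.] 3.6 [0.541 0.005]
side orange 231 547 -41 [61. 23.] 3.3 [ 0.547 -0.041]
side blue 244 476 28 [64. 28.] 7.2 [0.477 0.028]
all ((509.81549072265625, -112.54014587402344), (260.03955078125, 268.980712890625), 0.12490538507699966)
[[-0.953, 0.303, 0.0], [0.303, 0.953, 0.0], [-0.0, 0.0, -1.0]]
[[0.002, -0.966, -0.26, 0.072], [1.0, 0.002, 0.001, 0.001], [-0.001, -0.26, 0.966, -0.155], [0.0, 0.0, 0.0, 1.0]]
```

Call:
move_arm:
  deltas: [-0.509,-0.501,-0.02,0,0,1.204,0,-0.509,-0.501,-0.02,0,0,1.204,0,-0.509,-0.501,-0.02,0,0,1.204,0,-0.509,-0.501,-0.02,0,0,1.204,0,-0.509,-0.501,-0.02,0,0,1.204,0,-0.509,-0.501,-0.02,0,0,1.204,0,-0.509,-0.501,-0.02,0,0,1.204,0,-0.509,-0.501,-0.02,0,0,1.204,0,-0.509,-0.501,-0.02,0,0,1.204,0,-0.509,-0.501,-0.02,0,0,1.204,0,-0.509,-0.501,-0.02,0,0,1.204,0,-0.509,-0.501,-0.02,0,0,1.204,0]
  squeeze: 5

```text
t: 2.6
tool_pos: [0.5159, -0.063, 0.2496]
orientation: [2.158, 2.282, -0.0]
force: [0.7, 2.3, -0.1]
opening: 0.0005
gripper_force: 0.0
```

Call:
move_arm:
  deltas: [0,0,0,0,0,0,0,0,0,0,0,0,0,0,0,0,0,0,0,0,0,0,0,0,0,0,0,0]

```text
t: 3.1
tool_pos: [0.5149, -0.0589, 0.2499]
orientation: [2.153, 2.287, 0.0]
force: [-0.1, 0.2, -0.6]
opening: 0.0005
gripper_force: 0.0
```

Run:
```python
from h import *
c=cam("wrist"); p,d=robot.read_camera("wrist"); cv2.imwrite("pics/w0.png",p[:,:,::-1]); np.savez("w0.npz",p=p,d=d,K=c[0],R=c[1],o=c[2])
M=masks(p)
for k,h in dict(green=.042,yellow=.042,orange=.05,blue=.05).items():
    P=rect(c,M[k],h)
    (x,y),s,a=cv2.minAreaRect((P*1000).astype(np.float32)); print(k,len(P),round(x,1),round(y,1),np.round(s,1),round(a,1), P.mean(0).round(4))
s=robot.read_state();print(s["t"],s["tool_pos"],Ro.from_rotvec(s["orientation"]).as_matrix().round(4).tolist(),s["force"],s["opening"])
```

```text
green 6748 520.7 -94.0 [149.1 210.1] 3.4 [ 0.5135 -0.0755]
yellow 891 514.8 6.8 [145.8  11.4] 3.6 [0.5426 0.0082]
orange 2258 558.0 -178.8 [108. 309.] 12.6 [ 0.5612 -0.1224]
blue 1761 480.0 28.8 [59.8 24.1] 3.6 [0.48   0.0286]
3.15 [ 0.51492542 -0.05904217  0.24982307] [[-0.0602, 0.9982, 0.0003], [0.9982, 0.0602, -0.0], [-0.0001, 0.0003, -1.0]] [-0.08943148  0.17999401  0.08745203] 0.0005394655362007939
```

View pics/w0.png

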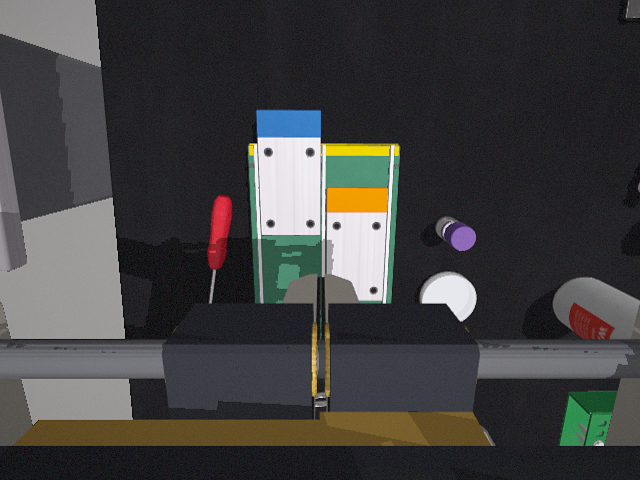

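The wrist view shows the blue band at (257–321, 110–137) past the yellow edge at row 144, and the orange band at (327–387, 188–212) still inside. The tool is aligned with the ledge, so I'll go down in front of the blue end.

Call:
move_arm:
  deltas: [0.135,-0.03,0.02,0,0,0,0,0.135,-0.03,0.05,0,0,0,0,0.135,-0.03,0.09,0,0,0,0,0.135,-0.03,0.14,0,0,0,0,0.135,-0.03,0.175,0,0,0,0,0.135,-0.03,0.193,0,0,0,0,0.135,-0.03,0.193,0,0,0,0,0.135,-0.03,0.193,0,0,0,0]

```text
t: 4.15
tool_pos: [0.4785, 0.0732, 0.0584]
orientation: [2.154, 2.285, 0.003]
force: [-0.3, -0.9, 0.5]
opening: 0.0006
gripper_force: 0.0
```

Run:
```python
from h import *
s=robot.read_state();print(s["t"],s["tool_pos"],s["force"])
T=Ro.from_rotvec(s["orientation"]).as_matrix()
print((T.T@(np.array([.4809,.0130,.0565])-s["tool_pos"])).round(4))
z=np.load("w0.npz");c=(z["K"],z["R"],z["o"]);M=masks(z["p"])
ex,ey=np.array([.998,.061]),np.array([-.061,.998])
for k,h in dict(yellow=.042,orange=.05,blue=.05).items():
    m=M[k].copy();m[260:]=0; P=rect(c,m,h); print(k,np.percentile(P@ex,[1,50,99]).round(4),np.percentile(P@ey,[1,50,99]).round(4))
p,d=robot.read_camera("side");cv2.imwrite("pics/s1.png",cv2.resize(p[200:360,200:420,::-1],None,fx=3,fy=3))
```

```text
4.15 [0.47849883 0.07318564 0.05837633] [-0.26620425 -0.86327016  0.45558061]
[-0.0602 -0.0011  0.0019]
yellow [0.4417 0.5457 0.5866] [-0.0303 -0.0246 -0.0189]
orange [0.5177 0.5471 0.5764] [-0.0844 -0.0724 -0.0605]
blue [0.4514 0.4806 0.5107] [-0.0126 -0.0008  0.0115]
```

View pics/s1.png

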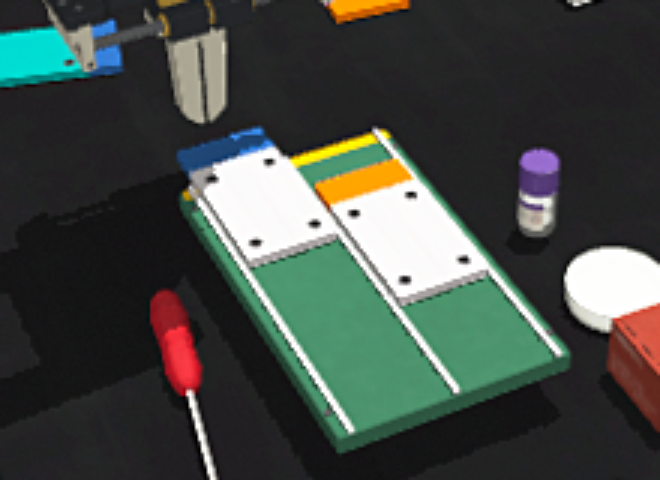

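The closed fingertips hang just past the blue end, centred on it. Pushing it in slowly.

Call:
move_arm:
  deltas: [-0.012,-0.001,0.001,0,0,0,0,-0.02,-0.001,0.001,0,0,0,0,-0.026,-0.001,0.001,0,0,0,0,-0.032,-0.001,0.001,0,0,0,0,-0.038,-0.001,0.001,0,0,0,0,-0.044,-0.001,0.001,0,0,0,0,-0.049,-0.001,0.001,0,0,0,0,-0.053,-0.001,0.001,0,0,0,0,-0.057,-0.001,0.001,0,0,0,0,-0.06,-0.001,0.001,0,0,0,0,-0.06,-0.001,0.001,0,0,0,0,-0.06,-0.001,0.001,0,0,0,0]

```text
t: 5.7
tool_pos: [0.4796, 0.0131, 0.0555]
orientation: [-2.155, -2.286, 0.0]
force: [-0.6, 0.0, 0.2]
opening: 0.0006
gripper_force: 0.0
```

```bash
cat >> h.py <<'E'
ex,ey=np.array([.998,.061]),np.array([-.061,.998])
def report(n,cut=480,lo=(.38,-.32),hi=(.64,.065)):
    c=cam(n);p,d=robot.read_camera(n);M=masks(p)
    for k,h in dict(yellow=.042,orange=.05,blue=.05).items():
        m=M[k].copy();m[cut:]=0;P=rect(c,m,h,lo,hi)
        if len(P)>20: print(n,k,len(P),np.percentile(P@ex,[1,50,99]).round(4),"overhang",(np.percentile(P@ey,[1,50,99])+.0189).round(4))
    return p
E
python3 - <<'E'
from h import *
s=robot.read_state();print(s["t"],s["tool_pos"],s["force"])
report("side");report("top")
p=report("wrist",cut=300);cv2.imwrite("pics/w1.png",p[:,:,::-1])
E
```

```text
5.7 [0.47959247 0.01313516 0.05553082] [-0.625671    0.00973176  0.15788784]
side yellow 59 [0.5255 0.5593 0.586 ] overhang [-0.0139 -0.009  -0.0044]
side orange 230 [0.5133 0.5438 0.5726] overhang [-0.0666 -0.0555 -0.0441]
side blue 236 [0.4468 0.4775 0.5075] overhang [-0.0301 -0.0192 -0.0067]
top yellow 33 [0.5384 0.5457 0.5861] overhang [-0.012  -0.0072 -0.0017]
top orange 75 [0.5293 0.5438 0.5747] overhang [-0.0655 -0.0506 -0.0338]
wrist yellow 1844 [0.4438 0.5316 0.5826] overhang [-0.0002  0.0019  0.0041]
```

View pics/w1.png

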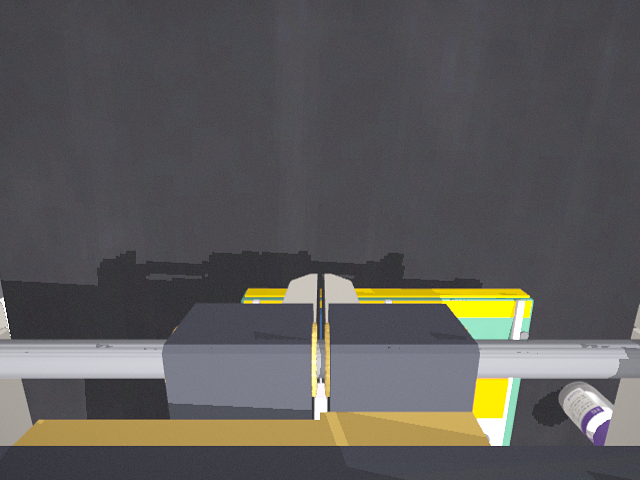

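Side view puts the blue end about 4 mm inside the yellow edge (bias-corrected). I'll back off, lift, and go over behind the orange plate.

Call:
move_arm:
  deltas: [0.025,0,0,0,0,0,0,0.03,0,-0.04,0,0,0,0,0.03,0,-0.09,0,0,0,0,-0.03,0.02,-0.1,0,0,0,0,-0.08,0.035,-0.1,0,0,0,0,-0.13,0.05,-0.1,0,0,0,0,-0.18,0.068,-0.1,0,0,0,0,-0.199,0.068,-0.1,0,0,0,0,-0.199,0.068,-0.1,0,0,0,0,-0.199,0.068,-0.1,0,0,0,0]

```text
t: 7.1
tool_pos: [0.5589, -0.18, 0.1555]
orientation: [-2.154, -2.286, -0.0]
force: [-0.7, -0.2, 0.1]
opening: 0.0007
gripper_force: 0.0
```

Run:
```python
from h import *
s=robot.read_state();print(s["t"],s["tool_pos"],s["force"])
p=report("wrist",cut=290);cv2.imwrite("pics/w2.png",p[:,:,::-1]);report("top")
T=Ro.from_rotvec(s["orientation"]).as_matrix()
print((T.T@(np.array([.559,-.1812,.0565])-s["tool_pos"])).round(4))
```

```text
7.1 [ 0.55892763 -0.18004569  0.15547283] [-0.71856994 -0.18228302  0.12533733]
wrist orange 3857 [0.5177 0.5472 0.5764] overhang [-0.0667 -0.0543 -0.0428]
top yellow 203 [0.4396 0.5312 0.5859] overhang [-0.0118 -0.0048 -0.0003]
top orange 56 [0.5157 0.5508 0.5747] overhang [-0.0655 -0.0472 -0.0424]
top blue 239 [0.4511 0.4796 0.5074] overhang [-0.0293 -0.0186 -0.0074]
[-0.0012  0.      0.099 ]
```

View pics/w2.png

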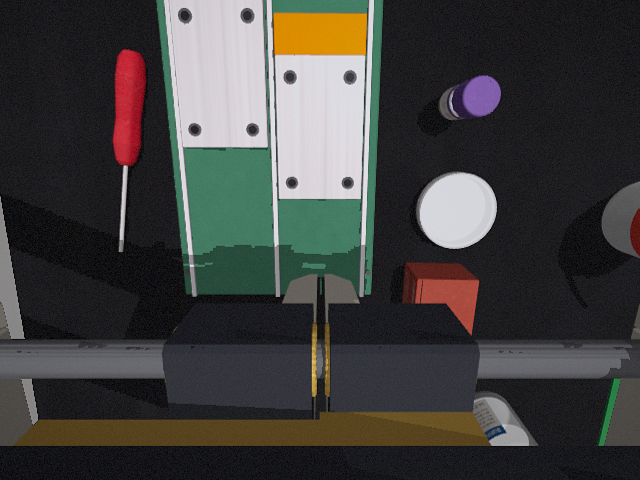

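The blue plate is inside the ledge. The orange rear edge is at row 199, with the tool centred behind it and free track in between. Lowering.

Call:
move_arm:
  deltas: [0,0,0.04,0,0,0,0,0,0,0.075,0,0,0,0,0,0,0.092,0,0,0,0,0,0,0.099,0,0,0,0,0,0,0.099,0,0,0,0,0,0,0.099,0,0,0,0]

```text
t: 7.95
tool_pos: [0.5604, -0.1819, 0.0582]
orientation: [2.153, 2.284, 0.001]
force: [-0.0, -0.3, 0.4]
opening: 0.0004
gripper_force: 0.0
```

Call:
move_arm:
  deltas: [0.012,0,0,0,0,0,0,0.02,0,0,0,0,0,0,0.027,0,0,0,0,0,0,0.034,0,0,0,0,0,0,0.041,0,0,0,0,0,0,0.048,0,0,0,0,0,0,0.055,0,0,0,0,0,0,0.062,0,0,0,0,0,0,0.069,0,0,0,0,0,0,0.075,0,0,0,0,0,0,0.08,0,0,0,0,0,0,0.08,0,0,0,0,0]

```text
$.deltas: bad value
```

Run:
```python
from h import *
s=robot.read_state();print(s["t"],s["tool_pos"],s["force"], "s",ey@s["tool_pos"][:2])
p=report("wrist",cut=290);cv2.imwrite("pics/w3.png",p[:,:,::-1]);report("top");report("side")
```

```text
7.95 [ 0.56037137 -0.18186906  0.0582425 ] [-0.00395467 -0.29314361  0.40428699] s -0.21568797510686846
top yellow 202 [0.4396 0.5291 0.5859] overhang [-0.0118 -0.0049 -0.0004]
top orange 61 [0.5157 0.5488 0.5747] overhang [-0.0654 -0.0462 -0.0425]
top blue 239 [0.4511 0.4796 0.5074] overhang [-0.0293 -0.0186 -0.0074]
side yellow 69 [0.4391 0.5558 0.586 ] overhang [-0.0138 -0.0083 -0.0047]
side blue 247 [0.4483 0.4771 0.5066] overhang [-0.03   -0.0181 -0.0059]
```

View pics/w3.png

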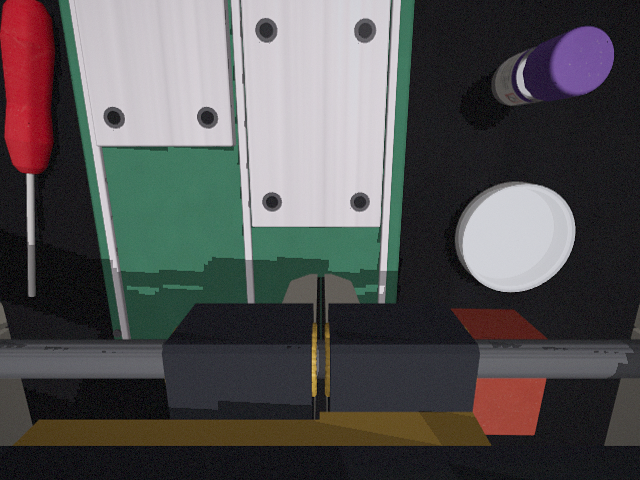

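The push was refused because its last row was one number short. The tool is down behind the orange plate (rear edge at row 226), so I'll resend it.

Call:
move_arm:
  deltas: [0.012,0,0.001,0,0,0,0,0.02,0,0.001,0,0,0,0,0.027,0,0.001,0,0,0,0,0.034,0,0.001,0,0,0,0,0.041,0,0.001,0,0,0,0,0.048,0,0.001,0,0,0,0,0.055,0,0.001,0,0,0,0,0.062,0,0.001,0,0,0,0,0.069,0,0.001,0,0,0,0,0.075,0,0.001,0,0,0,0,0.08,0,0.001,0,0,0,0,0.08,0,0.001,0,0,0,0]

```text
t: 9.6
tool_pos: [0.5546, -0.1012, 0.0557]
orientation: [-2.154, -2.286, -0.0]
force: [-0.2, 0.6, 0.7]
opening: 0.0005
gripper_force: 0.0
```

Run:
```python
from h import *
s=robot.read_state();print(s["t"],s["tool_pos"],s["force"], "s",ey@s["tool_pos"][:2])
report("wrist",cut=290);report("top");report("side")
```

```text
9.6 [ 0.55458231 -0.10116542  0.05565024] [-0.20167488  0.61240591  0.73989592] s -0.13479260748455374
wrist yellow 1409 [0.4414 0.4842 0.5866] overhang [-0.0113 -0.0035 -0.0013]
wrist orange 8439 [0.5177 0.547  0.5764] overhang [-0.0094  0.0007  0.0101]
wrist blue 9181 [0.4517 0.481  0.5103] overhang [-0.0301 -0.0181 -0.0065]
top yellow 87 [0.4395 0.482  0.586 ] overhang [-0.0109 -0.0033  0.0141]
top orange 66 [0.515  0.5408 0.5765] overhang [-0.0083  0.0017  0.0156]
top blue 240 [0.4511 0.4796 0.5074] overhang [-0.0293 -0.0185 -0.0074]
side orange 25 [0.544  0.5605 0.6093] overhang [-0.0482 -0.0089  0.0314]
side blue 205 [0.4483 0.4722 0.4965] overhang [-0.0299 -0.0183 -0.0059]
```

Call:
move_arm:
  deltas: [0.005,0,0,0,0,0,0,0.01,0,0,0,0,0,0,0.015,0,0,0,0,0,0,0.018,0,0,0,0,0,0,0.018,0,0,0,0,0,0,0.018,0,0,0,0,0,0]

```text
t: 10.5
tool_pos: [0.5534, -0.0835, 0.0555]
orientation: [-2.155, -2.286, 0.0]
force: [-0.7, 0.1, 0.4]
opening: 0.0006
gripper_force: 0.0
```

Call:
move_arm:
  deltas: [-0.02,0,0,0,0,0,0,-0.03,0,-0.03,0,0,0,0,-0.04,0,-0.08,0,0,0,0,-0.05,0,-0.14,0,0,0,0,-0.05,0,-0.19,0,0,0,0,-0.05,0,-0.19,0,0,0,0,-0.05,0,-0.19,0,0,0,0,-0.05,0,-0.19,0,0,0,0]

```text
t: 11.5
tool_pos: [0.5554, -0.1337, 0.2434]
orientation: [-2.153, -2.283, 0.002]
force: [0.5, -0.6, -0.6]
opening: 0.0003
gripper_force: 0.0
```

Run:
```python
from h import *
s=robot.read_state();print(s["t"],s["tool_pos"],s["force"])
p=report("wrist",cut=290);cv2.imwrite("pics/w4.png",p[:,:,::-1]);report("top");report("side")
```

```text
11.5 [ 0.55542422 -0.13367559  0.2433978 ] [ 0.50879103 -0.58908595 -0.58854054]
wrist yellow 371 [0.4413 0.4794 0.5867] overhang [-0.0112 -0.0028 -0.0011]
wrist orange 2153 [0.5177 0.5469 0.5763] overhang [0.009  0.0207 0.0322]
wrist blue 1949 [0.4515 0.4808 0.5102] overhang [-0.0299 -0.0183 -0.0068]
top yellow 80 [0.4395 0.4819 0.586 ] overhang [-0.0109 -0.0034 -0.0002]
top orange 63 [0.5153 0.5513 0.577 ] overhang [0.0096 0.0224 0.0333]
top blue 240 [0.4511 0.4796 0.5074] overhang [-0.0293 -0.0185 -0.0074]
side orange 210 [0.5121 0.5427 0.5752] overhang [0.0072 0.0192 0.0327]
side blue 247 [0.4483 0.4771 0.5066] overhang [-0.03   -0.0181 -0.0059]
```

View pics/w4.png

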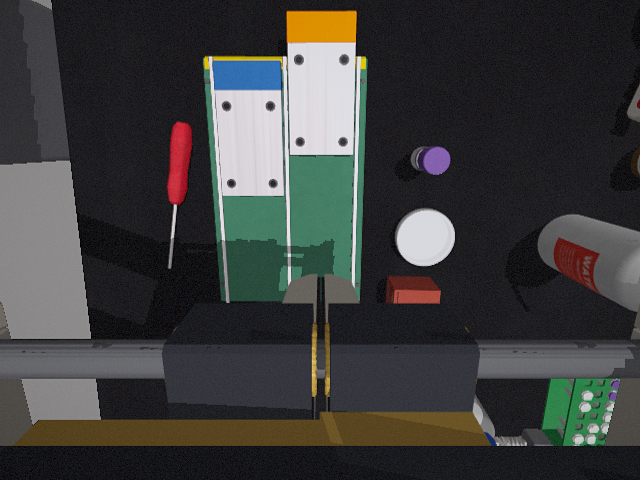

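The orange band (rows 11–42) is fully past the yellow edge (row ≈59), with about 9 mm of bare metal behind it. The blue plate is about 5 mm inside and the arm is clear, so I'm handing in.

```bash
python3 -c "
from plant import robot
print(robot.close_job())"
```

```text
the job is handed in; nothing more can be done
None
```

The job is handed in, no verdict returned: blue was pushed in first and sits about 5 mm inside the yellow end, then orange was pushed out about 33 mm, so its whole band shows with about 9 mm of bare metal behind it.

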